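# Roll the knurled wheel of a tube fit-up jig to the gap mark

## Task

On the fit-up jig, close the gap between the two square tubes by rolling the knurled brass wheel under a fingertip, in strokes over its top, until the red pointer lines up with the black line on the yellow marker, to within 4 mm; roll back if you overshoot. Do not pinch the wheel, do not push the sliding carriage or the marker by hand, and leave the other things on the bench where they are. Finish with the hand clear of everything.

Things in the scene. Friction and masses are not known exactly. Their poses are not given: they have to be found in the camera images.
- jig: the jig: grey base plate 145 x 365 x 12 mm fixed on the bench; origin under the plate on the line of the slide. Its y axis is the slide direction: +y runs from the knurled wheel, past the sliding carriage, to the fixed tube. Its x axis is the wheel's axle; z is up. The two tubes' tops are 98 mm above the bench (102 mm with their straps); the scale rail is on the +x side
- wheel_top (a point): fixed point at the very top of the unpressed knurled wheel's rim, 104 mm above the bench, mid-width. Only the top of the wheel is free: two blue cheeks stand beside it up to 86 mm. The brass rack bar of the carriage runs beside the wheel on the +x side, 30 to 38 mm from mid-width, its top 90 mm above the bench. Axes as the jig's
- wheel: the knurled wheel: 40 mm radius, ribbed rim 30 mm wide (34 mm over its faces), 24 rounded ribs 2.5 mm high; origin at its centre, axle level along the jig's x axis, 64 mm above the bench. It rides on a sprung bed that gives downwards up to 6 mm (about 4 N to start, 1.5 N per mm), then stops hard: press 2 to 5 mm. Friction keeps its turn (2 N at the rim turns it). Rolling its top towards the jig's +y closes the gap, the other way opens it
- carriage: the sliding carriage (dark steel, 86 x 58 mm) with a square tube, the rack and the red pointer, on the sprung bed; origin under its middle. The wheel drives it along the jig's y by rack and pinion, 18 mm per radian: 0.45 mm, the same way, for each mm that the top of the rim goes. At the start its tube is 80 mm from the fixed tube; it can go 74 mm towards it and 5 mm back
- pointer (a point): the end of the red pointer of the carriage, on its centre line, at its top (67 mm up); moves with the carriage. Pointer finger is 6 mm wide in y and points to the jig's +x. Axes as the jig's
- mark (a point): the inner end of the 6 mm wide black line on top of the yellow marker (69 mm up), which is clamped on the scale rail beside the pointer's path, 30 to 62 mm ahead (+y) of the pointer at the start. The pointer is lined up when both have the same y in the jig's frame. Axes as the jig's
- carton: cardboard carton with a teal band, 55 x 70 x 85 mm tall; origin at the centre of its underside; a bystander, to be left alone
- jar: small jar with a red cap, 52 mm across, 75 mm tall; origin at the centre of its underside; a bystander, to be left alone
- driver: screwdriver with a red handle, 190 mm long, lying flat; origin on its underside; a bystander, to be left alone
- offcut: offcut of 40 mm square steel tube, 96 mm long, lying flat; origin at the centre of its underside; a bystander, to be left alone

How it is judged:
By the outcome, as a careful person would: the job done as asked, in the order asked, and still so for the second after the job is handed in, with the robot touching nothing.
It also fails if it takes over 40 s, if anything falls off the work surface, if the arm or the gripper's body presses on something with over 40 N, if the wrist force passes 120 N, or if a joint passes its speed limit or range.

## Robot

A 6-joint arm with a two-finger parallel gripper is mounted at the origin on the work surface. World frame = base frame: x ahead of the robot, y to its left, z up, the work surface at z = 0. Lengths are in m, angles in rad, forces in N, time in s.
With the tool pointing down it reaches from about 0.35 to 0.875 m from the base axis. Payload 15.5 kg.
Tool frame: the origin (TCP) lies between the finger pads; the fingertips stand 19 mm ahead of it and the grasp point (between the pads) is the TCP (env.tips_ahead is the distance from the TCP to the fingertips, in m); x points along the fingers, y is the direction in which the jaws open and shut, and the axes are right-handed (so a half turn about x gives the same grasp; the last joint's range is limited). The gripper opens to 85 mm and grips with 20 to 120 N. Pads are 22 mm wide; open, the fingers measure 114 mm over their backs; the gripper's body (76 mm by 85 mm) begins 54 mm behind the grasp point. The pads swing forward as they close: fully open they stand 13 mm farther back than shut.
Start: joints at [-1.345, 0.494, 1.345, -0, 1.302, -0.096], TCP at [0.198, -0.593, 0.25] pointing down, gripper open.
Joint ranges: [-2.91, 2.91], [-0.82, 2.16], [0.22, 2.67], [-1.22, 4.37], [0.12, 2.79], [-3.08, 3.08]. Speed limits (rad/s): [1.89, 1.89, 2.57, 3.01, 3.01, 3.01].

## Interface

Orientations are given as a unit quaternion [w, x, y, z].
In Python, from station import monitor, get_image, calibration, env gives the robot as it stands. The module is installed in compiled form; this text tells all that it offers.
- The arm moves only by the tool step_arm, never from a script. Its argument "deltas" is a list of rows, each a list of 3 entries, a list of its own where there are three numbers: the opening, from 0 (shut) to 1 (fully open), then the shift along the tool's x, y, z in units of 0.5 m (1.0 is 0.5 m), then the turn about the tool's x in units of 0.12 rad (1.0 is 0.12 rad). In form: [[gripper, [tx, ty, tz], spin], ...]. A call has 1 to 10 rows; each row shifts and turns the pose as measured when the row begins, along the tool's axes as they then stand; what a row does not reach is not made up. A row lasts 1/10 s, in which the tool goes at most 50 mm and 8.59 degrees, less where a joint would pass 70% of its speed; a pose out of reach is approached as far as the arm can. A call with a number of a shift or a turn outside -1 to 1 is refused whole. A call with a gripper value outside its range is refused whole. The fingers move at their own pace and stop on an object; "grip_force" is the grip in N (left out, the last holds). Time passes only in rows, so rows that do not move let the fingers close. It gives the time, the measured TCP pose, the force and the opening at its end, in the units of the state.
- monitor.state(): the state, without advancing time (a new reading comes with each control period).
- get_image(name): name is "side" or "top"; returns (picture, depth): 480x640x3 uint8, blue, green, red; 480x640 float32, m along the optical axis (not along the pixel's ray), 0 where there is no reading.
- calibration(name): a dict with "K" (3x3 intrinsics, pixels), "origin" and "rotation" of the camera in the world. Camera axes: x right, y down, z forward; pixel columns grow to the right and rows downward; lengths in m; the calibration is good to about 2 mm. A picture is of the moment at which its call begins. calibration takes no time and is no camera call.
- env.sign_off(): hands the job in, once; it reports no verdict.
The state is a dict: "time_s": time; "q": joint angles; "qd": joint speeds; "tau": joint torques, N m; "ee_pos": TCP position; "tool_rot": TCP orientation; "ft_force": force on the tool from outside, world axes, zero at the start; "ft_torque": the same for the moment, N m; "finger_gap": finger opening in m.
Only numpy, scipy, OpenCV 4.12 (cv2) and the standard library are available. Lean on these libraries where they do the work, as an engineer would, in place of code of your own. Each camera call takes 0.05 s, during which the arm holds its last target.

## Working session

There is one attempt and no reset: what is moved stays moved. The work goes in short steps, Python scripts to look and compute and a tool call to move; the robot and the scene stay as the last step left them, time stands still between calls to the robot, and variables do not carry over. Pictures are saved under pics/ and viewed, and the job is handed in when it is done.

Besides the shell and the picture viewer there is one more tool, called after ">>>" in YAML: its name, and indented under it one key for each argument. step_arm: Moves the arm, as the interface text tells. Shifts and turns lie within -1 to 1; 1 stands for 0.5 m of shift or 0.12 rad of turn. Its arguments: {"type":"object","properties":{"deltas":{"type":"array","items":{"type":"array"}},"grip_force":{"type":"number"}},"required":["deltas"]}

```bash
mkdir -p pics; python3 - <<'E'
from station import monitor,get_image,calibration,env
import cv2,numpy as np
for n in("side","top"):
    p,d=get_image(n);cv2.imwrite(f"pics/{n}0.png",p);np.save(f"pics/{n}0.npy",d)
    c=calibration(n);print(n,np.array(c["K"]).round(1).tolist(),np.array(c["origin"]).round(3),np.array(c["rotation"]).round(3).tolist())
s=monitor.state();print(s["time_s"],s["ee_pos"],s["tool_rot"],s["finger_gap"],env.tips_ahead)
E
```

```text
side [[548.8, 0.0, 323.6], [0.0, 548.8, 242.1], [0.0, 0.0, 1.0]] [ 0.293 -0.611  0.675] [-0.431, 0.88, -0.175, 0.098]
top [[488.7, 0.0, 321.7], [0.0, 488.7, 239.4], [0.0, 0.0, 1.0]] [0.506 0.069 0.804] [0.041, -0.701, 0.711, -0.019]
0.1 [ 0.19761691 -0.59260757  0.24977251] [-0.11288548 -0.69796344 -0.11367173  0.6979847 ] 0.08541978936441702 0.019
```

View pics/side0.png

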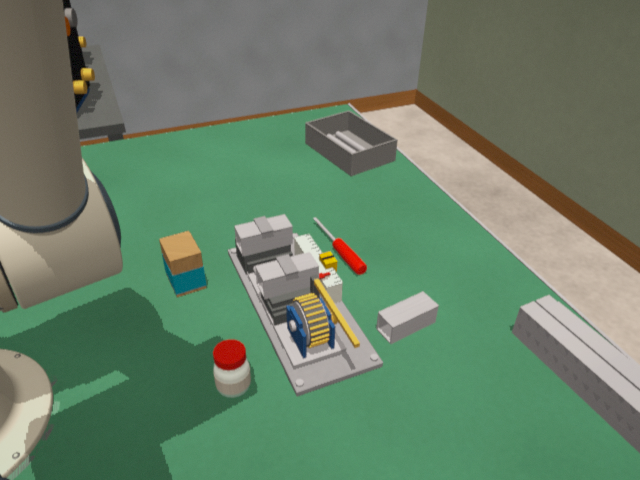

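View pics/top0.png

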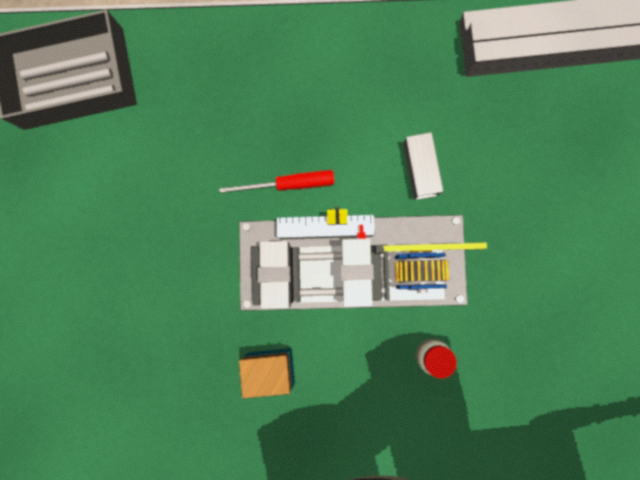

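The side view shows the wheel at about (315,320). The top view shows the wheel at about (422,270), the red pointer at (361,232), the yellow marker with its black line at (338,216), and the plate corners near (240,220), (463,216), (466,305) and (240,309).

```bash
cat > h.py <<'E'
from station import monitor,get_image,calibration,env
import cv2,numpy as np
from scipy.spatial.transform import Rotation as R
def ray(n,uv,z):
    c=calibration(n);K=np.array(c["K"]);o=np.array(c["origin"]);q=np.array(c["rotation"])
    M=q if q.shape==(3,3) else R.from_quat(q[[1,2,3,0]]).as_matrix()
    d=M@np.linalg.inv(K)@np.array([uv[0],uv[1],1.]);return o+d*(z-o[2])/d[2]
def proj(n,P):
    c=calibration(n);K=np.array(c["K"]);o=np.array(c["origin"]);q=np.array(c["rotation"])
    M=R.from_quat(q[[1,2,3,0]]).as_matrix();v=K@(M.T@(np.array(P)-o));return v[:2]/v[2]
def masks(p):
    h=cv2.cvtColor(p,cv2.COLOR_BGR2HSV)
    red=cv2.inRange(h,(0,150,90),(6,255,255))|cv2.inRange(h,(174,150,90),(180,255,255))
    yel=cv2.inRange(h,(20,120,80),(32,255,255))
    return red,yel
def blobs(m,amin=8):
    n,l,s,c=cv2.connectedComponentsWithStats(m)
    return [(s[i].tolist(),c[i].round(2).tolist()) for i in range(1,n) if s[i,4]>=amin]
E
python3 - <<'E'
from h import *
for n in("top","side"):
    p=cv2.imread(f"pics/{n}0.png");r,y=masks(p)
    print(n,"red",blobs(r));print("yel",blobs(y))
p=cv2.imread("pics/top0.png")
cv2.imwrite("pics/topz.png",cv2.resize(p[195:320,230:495],None,fx=3,fy=3,interpolation=cv2.INTER_CUBIC))
p=cv2.imread("pics/side0.png")
cv2.imwrite("pics/sidez.png",cv2.resize(p[205:395,220:390],None,fx=3,fy=3,interpolation=cv2.INTER_CUBIC))
E
```

```text
top red [([276, 170, 58, 20, 827], [304.87, 180.03]), ([357, 225, 9, 13, 64], [361.11, 232.69]), ([424, 346, 32, 33, 813], [439.81, 361.62])]
yel [([327, 209, 10, 15, 138], [331.61, 216.29]), ([338, 209, 9, 15, 126], [341.94, 216.28]), ([384, 243, 102, 9, 571], [432.86, 246.89]), ([396, 261, 13, 21, 234], [401.8, 270.95]), ([410, 261, 5, 20, 75], [411.83, 270.55]), ([416, 261, 5, 20, 72], [418.57, 269.83]), ([424, 261, 5, 20, 69], [425.7, 269.83]), ([431, 261, 4, 20, 74], [432.54, 270.11]), ([437, 260, 12, 20, 221], [442.43, 269.87])]
side red [([333, 238, 34, 36, 519], [349.31, 256.1]), ([319, 273, 11, 6, 37], [323.08, 274.89]), ([213, 340, 33, 30, 798], [229.03, 354.26])]
yel [([78, 37, 7, 9, 44], [80.86, 40.36]), ([73, 68, 21, 26, 263], [82.35, 79.83]), ([320, 251, 17, 20, 220], [328.23, 260.09]), ([314, 279, 46, 68, 501], [335.52, 311.97]), ([294, 293, 23, 9, 120], [305.52, 297.12]), ([302, 299, 17, 7, 49], [310.0, 302.0]), ([304, 304, 18, 7, 46], [312.5, 307.0]), ([306, 310, 18, 7, 47], [314.6, 313.0]), ([308, 316, 19, 8, 57], [316.63, 319.37]), ([310, 322, 18, 8, 56], [318.45, 325.73]), ([311, 328, 18, 8, 56], [319.64, 331.62]), ([309, 333, 20, 15, 141], [318.85, 339.68])]
```

View pics/topz.png

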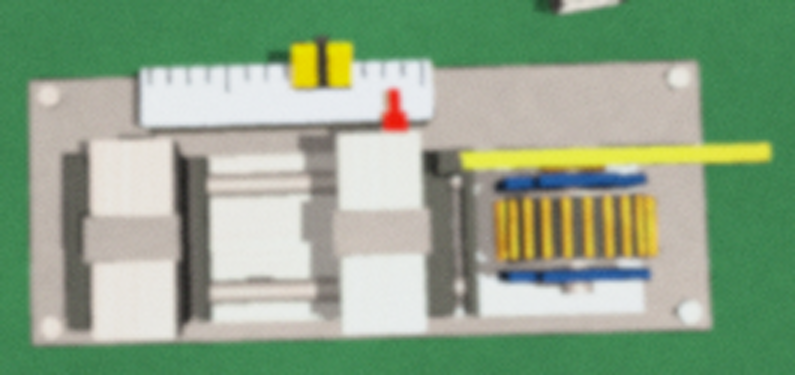

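View pics/sidez.png

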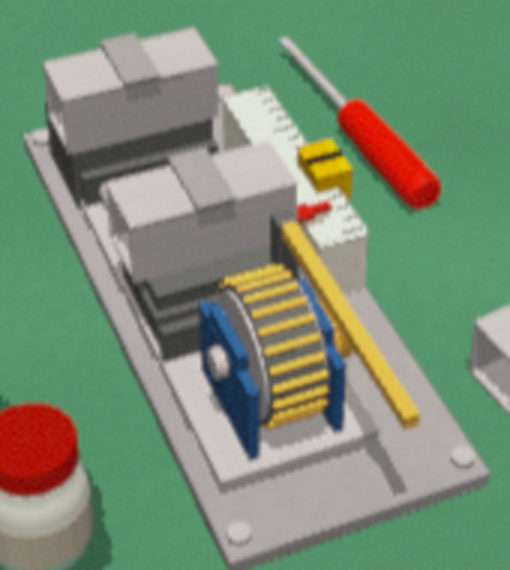

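```bash
python3 - <<'E'
from h import *
C=[ray("top",(240+.0,221.7),.012),ray("top",(462.3,215.7),.012),ray("top",(467,304),.012),ray("top",(241,310),.012)]
for c in C:print(c.round(4))
C=np.array(C);print("len",[np.linalg.norm(C[i]-C[(i+1)%4]).round(4) for i in range(4)],"ctr",C.mean(0).round(4))
yd=(C[0]+C[3]-C[1]-C[2])[:2];yd/=np.linalg.norm(yd);yaw=np.arctan2(-yd[0],yd[1]);print("yaw",np.degrees(yaw))
# other direction est: rack
p=cv2.imread("pics/top0.png");r,y=masks(p)
n,l,s,c=cv2.connectedComponentsWithStats(y)
i=[k for k in range(1,n) if s[k,2]>90 and s[k,4]<1000][0]
pts=np.argwhere(l==i)[:,::-1]
W=np.array([ray("top",q,.09)[:2] for q in pts]);w=W-W.mean(0);v=np.linalg.svd(w)[2][0];v*=np.sign(v[1]);print("rack yaw",np.degrees(np.arctan2(-v[0],v[1])),W.mean(0))
xd=np.array([yd[1],-yd[0]])
# wheel from top: rib at top  ; ribs centre
for nm,n_,uv,z in [("wheel418","top",(418.57,269.83),.104),("wheel425","top",(425.7,269.83),.104),("whl411","top",(411.83,270.55),.103),("pointer","top",(361,226),.067),("mark","top",(337.3,216.3),.069),("markside","side",(327.5,260),.069),("pointerS","side",(329,274),.067)]:
    P=ray(n_,uv,z);print(nm,P.round(4),"y",(P[:2]-C.mean(0)[:2])@yd,"x",(P[:2]-C.mean(0)[:2])@xd)
s=monitor.state();q=s["tool_rot"];print(R.from_quat(np.array(q)[[1,2,3,0]]).as_matrix().round(3))
for u in (396,449):
  print(u,ray("top",(u,270.5),.07))
E
```

```text
[0.6048 0.2273 0.012 ]
[ 0.6086 -0.1348  0.012 ]
[ 0.4666 -0.137   0.012 ]
[0.4611 0.2254 0.012 ]
len [np.float64(0.3621), np.float64(0.142), np.float64(0.3624), np.float64(0.1438)] ctr [0.5353 0.0452 0.012 ]
yaw 0.7319378783381375
rack yaw 0.8309557616056032 [ 0.55342416 -0.07054916]
wheel418 [ 0.5201 -0.0467  0.104 ] y -0.09171090360870009 x -0.016329720059339678
wheel425 [ 0.52   -0.0567  0.104 ] y -0.10178226027071012 x -0.01659474041685058
whl411 [ 0.5192 -0.0373  0.103 ] y -0.08229085056124105 x -0.01708310373381554
pointer [0.5883 0.0319 0.067 ] y -0.013974973564525109 x 0.05285368781818335
mark [0.6034 0.0676 0.069 ] y 0.021468816135464208 x 0.06845574955650195
markside [0.6006 0.0602 0.069 ] y 0.014065855891898332 x 0.06555677671184752
pointerS [0.5892 0.0272 0.067 ] y -0.01871451275178125 x 0.05366177931495824
[[-0.     0.316 -0.949]
 [ 0.001 -0.949 -0.316]
 [-1.    -0.001 -0.   ]]
396 [ 0.52027406 -0.01873246  0.07      ]
449 [ 0.51921501 -0.09723902  0.07      ]
```

>>> step_arm:
  deltas:
    - [0, [0, 0, 0], 0.9]
    - [0, [0, 0, 0], 0.9]
    - [0, [0, 0, 0], 0.8]
    - [0, [0, 0, 0], 0]
  grip_force: 30

```text
time_s: 0.5
ee_pos: [0.1974, -0.5918, 0.2483]
tool_rot: [0.002, -0.707, -0.001, 0.707]
ft_force: [0.5, -0.2, -0.7]
finger_gap: 0.0284
```

>>> step_arm:
  deltas:
    - [0, [0, -0.08, -0.05], 0]
    - [0, [0, -0.08, -0.05], 0]
    - [0, [0, -0.08, -0.05], 0]
    - [0, [0, -0.08, -0.05], 0]
    - [0, [0, -0.08, -0.05], 0]
    - [0, [0, -0.08, -0.05], 0]
    - [0, [0, -0.08, -0.05], 0]
    - [0, [0, -0.08, -0.05], 0]
    - [0, [0, -0.08, -0.05], 0]
    - [0, [0, -0.08, -0.05], 0]

```text
time_s: 1.5
ee_pos: [0.4471, -0.1784, 0.2478]
tool_rot: [-0.008, -0.707, -0.01, 0.707]
ft_force: [0.5, 0.1, -0.5]
finger_gap: 0.0001
```

>>> step_arm:
  deltas:
    - [0, [0, -0.07, -0.05], 0]
    - [0, [0, -0.07, -0.05], 0]
    - [0, [0, -0.05, -0.04], 0]
    - [0, [0, 0, 0], 0]

```text
time_s: 1.9
ee_pos: [0.5183, -0.072, 0.2481]
tool_rot: [0.014, 0.707, 0.017, -0.707]
ft_force: [-0.0, -0.1, -0.0]
finger_gap: -0.0003
```

```bash
python3 - <<'E'
from h import *
s=monitor.state();q=np.array(s["tool_rot"])[[1,2,3,0]];print(s["ee_pos"],s["ft_force"]);print(R.from_quat(q).as_matrix().round(4))
for n in("side","top"):
    p,d=get_image(n);cv2.imwrite(f"pics/{n}1.png",p)
E
```

```text
[ 0.51831912 -0.07199364  0.24809334] [-0.03726453 -0.10375774 -0.01876485]
[[ 1.000e-04  4.330e-02 -9.991e-01]
 [ 3.700e-03 -9.991e-01 -4.330e-02]
 [-1.000e+00 -3.700e-03 -2.000e-04]]
```

>>> step_arm:
  deltas:
    - [0, [0.07, 0.016, 0], 0.25]
    - [0, [0.07, 0, 0], 0]
    - [0, [0.06, 0, 0], 0]
    - [0, [0.02, 0, 0], 0]
    - [0, [0, 0, 0], 0]

```text
time_s: 2.5
ee_pos: [0.5152, -0.0873, 0.1363]
tool_rot: [0.004, 0.707, 0.005, -0.707]
ft_force: [0.6, 0.9, 0.3]
finger_gap: -0.0001
```

```bash
python3 - <<'E'
from h import *
s=monitor.state();print(s["ee_pos"],s["ft_force"])
p,d=get_image("side");cv2.imwrite("pics/side2.png",cv2.resize(p[155:395,190:430],None,fx=2.4,fy=2.4,interpolation=cv2.INTER_CUBIC))
E
```

```text
[ 0.51519311 -0.08727724  0.13628241] [0.63032801 0.90870468 0.28569636]
```

View pics/side2.png

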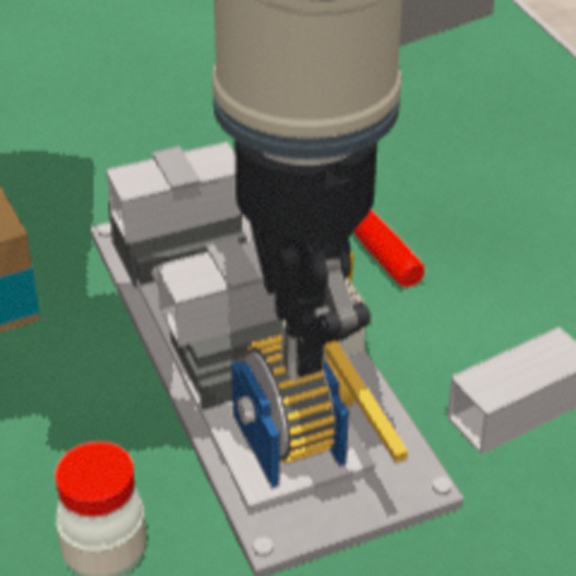

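>>> step_arm:
  deltas:
    - [0, [0.016, -0.008, -0.008], 0]
    - [0, [0.008, 0, 0], 0]
    - [0, [0.004, 0, 0], 0]
    - [0, [0.002, 0, 0], 0]

```text
time_s: 2.95
ee_pos: [0.5217, -0.0839, 0.1245]
tool_rot: [0.005, 0.71, 0.004, -0.704]
ft_force: [-0.4, -0.6, 1.2]
finger_gap: 0.0
```

>>> step_arm:
  deltas:
    - [0, [0.006, 0, 0], 0]
    - [0, [0.006, 0, 0], 0]
    - [0, [0.002, 0, 0], 0]

```text
time_s: 3.25
ee_pos: [0.5222, -0.0838, 0.1176]
tool_rot: [0.005, 0.71, 0.004, -0.704]
ft_force: [0.7, -0.6, 0.5]
finger_gap: 0.0002
```

>>> step_arm:
  deltas:
    - [0, [0, -0.008, 0], 0]
    - [0, [0, -0.008, 0], 0]
    - [0, [0, 0, 0], 0]

```text
time_s: 3.55
ee_pos: [0.5223, -0.0765, 0.1182]
tool_rot: [0.006, 0.71, 0.004, -0.704]
ft_force: [-1.8, -0.0, 8.2]
finger_gap: 0.0001
```

>>> step_arm:
  deltas:
    - [0, [0.001, -0.012, 0], 0]
    - [0, [0.001, -0.012, 0], 0]
    - [0, [0, -0.012, 0], 0]
    - [0, [0, 0, 0], 0]

```text
time_s: 3.95
ee_pos: [0.522, -0.0586, 0.1189]
tool_rot: [0.007, 0.711, 0.003, -0.703]
ft_force: [-3.0, 2.0, 9.5]
finger_gap: 0.0
```

>>> step_arm:
  deltas:
    - [0, [0.002, -0.012, 0], 0]
    - [0, [0.002, -0.012, 0], 0]
    - [0, [0.002, -0.012, 0], 0]
    - [0, [0, 0, 0], 0]

```text
time_s: 4.35
ee_pos: [0.5218, -0.0399, 0.1176]
tool_rot: [0.007, 0.711, 0.002, -0.703]
ft_force: [-2.9, 3.2, 8.5]
finger_gap: -0.0001
```

```bash
python3 - <<'E'
from h import *
for n in("side","top"):
    p,d=get_image(n);cv2.imwrite(f"pics/{n}3.png",p);r,y=masks(p);print(n,[b for b in blobs(r)],[b for b in blobs(y)][:5])
p=cv2.imread("pics/side3.png");cv2.imwrite("pics/side3z.png",cv2.resize(p[155:395,190:430],None,fx=2.4,fy=2.4,interpolation=cv2.INTER_CUBIC))
E
```

```text
side [([333, 239, 34, 35, 514], [349.36, 256.17]), ([213, 340, 33, 30, 803], [229.23, 354.29])] [([58, 17, 5, 4, 16], [60.0, 18.88]), ([78, 37, 8, 9, 50], [81.32, 40.66]), ([72, 68, 22, 26, 290], [82.26, 80.13]), ([325, 252, 8, 5, 32], [328.06, 253.97]), ([323, 257, 14, 14, 137], [330.52, 262.69])]
top [([276, 171, 58, 19, 824], [304.87, 180.04]), ([344, 226, 8, 13, 57], [347.75, 233.96]), ([424, 346, 33, 32, 813], [439.71, 361.42])] [([327, 209, 10, 15, 129], [331.16, 216.13]), ([338, 209, 10, 15, 119], [342.53, 216.03])]
```

View pics/side3z.png

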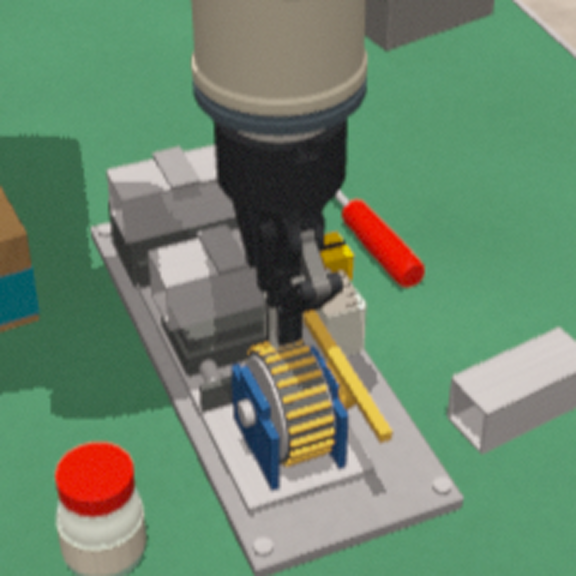

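View pics/top3.png

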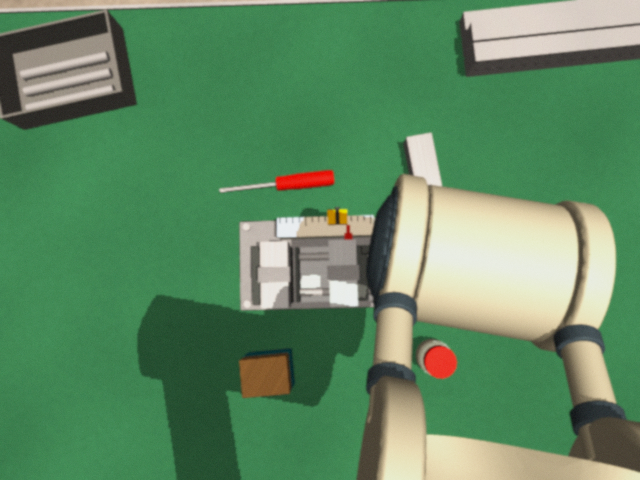

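The side view shows the tip still on the wheel, just past its top. In the top view the pointer has moved to (348,234), with the mark at about (337,216), so the stroke drove about 13 px with no slip visible.

```bash
cat >> h.py <<'E'
def gap(p,v=True):
    yaw=np.radians(0.78);yd=np.array([-np.sin(yaw),np.cos(yaw)])
    r,y=masks(p)
    red=[b for b in blobs(r,15) if 225<b[1][1]<245 and 325<b[1][0]<375]
    ye=[b for b in blobs(y,60) if 205<b[1][1]<225 and 320<b[1][0]<350]
    # black line: dark pixels between the yellows' extent, weighted by darkness
    g=cv2.cvtColor(p,cv2.COLOR_BGR2GRAY).astype(float)
    x0=min(b[0][0] for b in ye);x1=max(b[0][0]+b[0][2] for b in ye)
    row=p[211:222,x0+3:x1-3,2].astype(float).mean(0);w=np.clip(np.median(row)-row-20,0,None)
    um=(w*np.arange(x0+3,x1-3)).sum()/w.sum()
    m=ray("top",(um,216.3),.069);q=ray("top",(red[0][1][0],red[0][1][1]),.067)
    return (m-q)[:2]@yd*1000,um,red[0]
E
python3 - <<'E'
from h import *
for f in("top0","top3"):print(f,gap(cv2.imread(f"pics/{f}.png")))
E
```

```text
top0 (np.float64(35.7861380558717), np.float64(336.95139595343056), ([357, 225, 9, 13, 64], [361.11, 232.69]))
top3 (np.float64(15.59960732082866), np.float64(336.9196342637151), ([344, 226, 8, 13, 57], [347.75, 233.96]))
```

>>> step_arm:
  deltas:
    - [0, [-0.03, 0, 0], 0]
    - [0, [-0.03, 0.02, 0], 0]
    - [0, [0, 0.04, 0], 0]
    - [0, [0, 0.03, 0], 0]
    - [0, [0, 0, 0], 0]

```text
time_s: 4.95
ee_pos: [0.5218, -0.0849, 0.1492]
tool_rot: [0.007, 0.711, 0.003, -0.703]
ft_force: [-0.2, 0.4, 0.4]
finger_gap: 0.0002
```

>>> step_arm:
  deltas:
    - [0, [0.03, -0.02, 0], 0]
    - [0, [0.02, 0, 0], 0]
    - [0, [0.008, 0, 0], 0]
    - [0, [0.004, 0, 0], 0]
    - [0, [0, 0, 0], 0]

```text
time_s: 5.45
ee_pos: [0.5222, -0.0751, 0.1168]
tool_rot: [0.007, 0.711, 0.003, -0.703]
ft_force: [-2.2, -1.8, 8.8]
finger_gap: -0.0002
```

>>> step_arm:
  deltas:
    - [0, [0.0, -0.012, 0], 0]
    - [0, [0.0, -0.012, 0], 0]
    - [0, [0.0, -0.012, 0], 0]
    - [0, [0.001, -0.012, 0], 0]
    - [0, [0.002, -0.01, 0], 0]
    - [0, [0, 0, 0], 0]

```text
time_s: 6.05
ee_pos: [0.5224, -0.0477, 0.118]
tool_rot: [0.009, 0.712, 0.002, -0.703]
ft_force: [-2.8, 3.7, 10.1]
finger_gap: 0.0001
```

```bash
python3 - <<'E'
from h import *
p,d=get_image("top");cv2.imwrite("pics/top4.png",p);print(gap(p))
E
```

```text
(np.float64(4.019709603950568), np.float64(336.9375291375291), ([337, 226, 8, 13, 61], [340.1, 233.67]))
```

>>> step_arm:
  deltas:
    - [0, [0.002, -0.01, 0], 0]
    - [0, [0.002, -0.009, 0], 0]
    - [0, [0, 0, 0], 0]

```text
time_s: 6.4
ee_pos: [0.5222, -0.0379, 0.1172]
tool_rot: [0.009, 0.712, 0.002, -0.702]
ft_force: [-1.8, 3.0, 7.7]
finger_gap: 0.0002
```

```bash
python3 - <<'E'
from h import *
p,d=get_image("top");cv2.imwrite("pics/top5.png",p);print(gap(p))
E
```

```text
(np.float64(-0.7273222383107331), np.float64(336.89816556914394), ([333, 225, 9, 14, 61], [336.92, 233.56]))
```

>>> step_arm:
  deltas:
    - [0, [-0.02, 0, 0], 0]
    - [0, [-0.06, 0, 0], 0]
    - [0, [-0.08, 0, 0], 0]
    - [0, [-0.08, 0.05, 0], 0]
    - [0, [0, 0.09, 0], 0]
    - [0, [0, 0.09, 0], 0]
    - [0, [0, 0.09, 0], 0]
    - [0, [0, 0.09, 0], 0]
    - [0, [0, 0.09, 0], 0]
    - [0, [0, 0, 0], 0]

```text
time_s: 7.45
ee_pos: [0.5243, -0.2964, 0.2533]
tool_rot: [0.012, 0.713, 0.002, -0.701]
ft_force: [1.2, 0.1, -0.9]
finger_gap: -0.0002
```

```bash
python3 - <<'E'
from h import *
p,d=get_image("top");cv2.imwrite("pics/top6.png",p);print(gap(p));a=p
b,d=get_image("side");cv2.imwrite("pics/side6.png",b);r,y=masks(b);print(blobs(r),blobs(y)[:6])
cv2.imwrite("pics/z6.png",np.vstack([cv2.resize(a[195:275,270:400],(650,400),interpolation=cv2.INTER_CUBIC)]))
cv2.imwrite("pics/s6.png",cv2.resize(b[235:295,290:370],(640,480),interpolation=cv2.INTER_CUBIC))
r,y=masks(a);print(blobs(r))
E
```

```text
(np.float64(-1.1014866631171223), np.float64(336.9559662331736), ([333, 224, 9, 15, 59], [336.73, 233.54]))
[([333, 239, 34, 35, 511], [349.35, 256.23]), ([311, 260, 11, 6, 35], [314.8, 262.14]), ([213, 339, 33, 31, 810], [229.22, 354.15])] [([57, 17, 6, 5, 29], [59.59, 19.07]), ([78, 37, 8, 10, 50], [81.28, 40.62]), ([72, 68, 23, 26, 299], [82.53, 80.14]), ([320, 251, 18, 20, 216], [328.54, 260.07]), ([305, 266, 43, 63, 475], [326.43, 298.07]), ([297, 294, 20, 9, 99], [306.44, 297.74])]
[([276, 171, 58, 19, 823], [304.88, 180.07]), ([333, 224, 9, 15, 59], [336.73, 233.54]), ([424, 346, 32, 32, 803], [439.73, 361.42])]
```

View pics/z6.png

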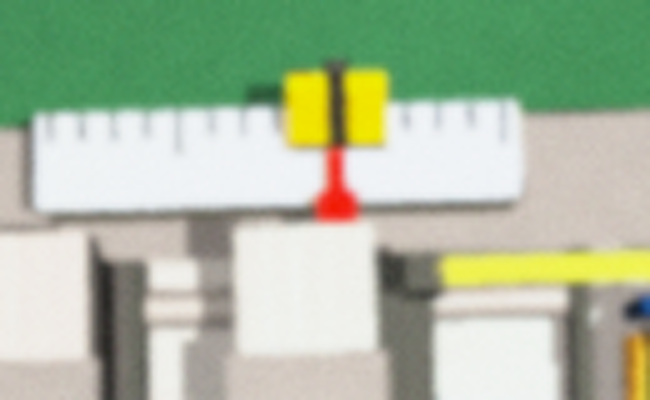

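View pics/s6.png

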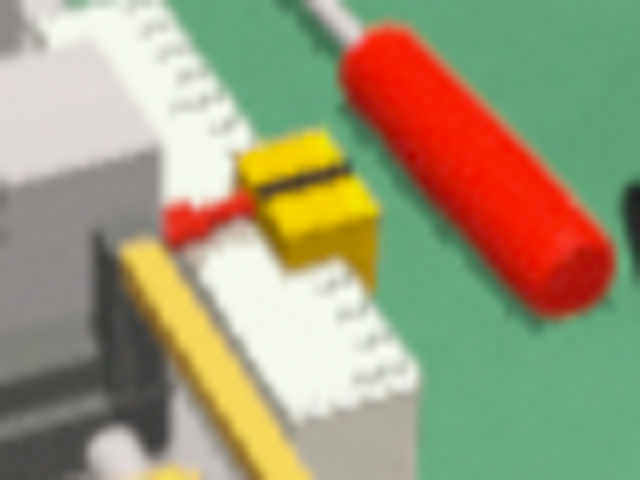

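View pics/side6.png

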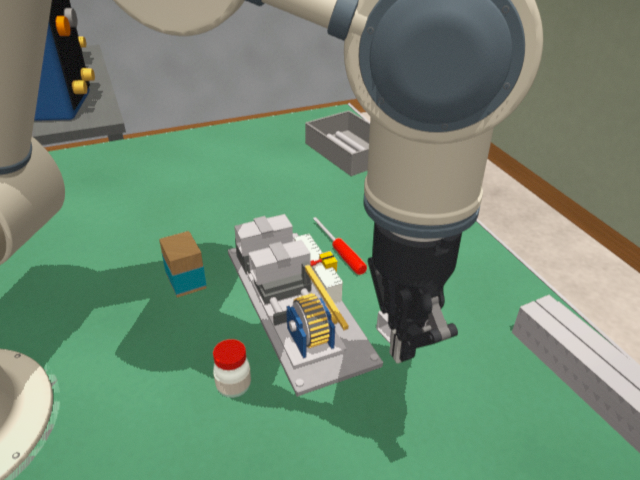

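The top view shows the pointer in line with the black line, at u = 336.7 against 337.0. The side view agrees, and the hand is well clear at (410,310).

```bash
python3 - <<'E'
from h import *
s=monitor.state();print(s["time_s"],s["ft_force"],np.abs(s["qd"]).max())
print(env.sign_off())
E
```

```text
7.55 [-0.1439734   0.14108198  0.22159662] 0.0388167280326392
the job is handed in; nothing more can be done
None
```

I rolled the knurled wheel with the shut fingertip in two strokes over its top, pressing with about 8 to 10 N. The red pointer now lines up with the black line, and I handed the job in at 7.6 s.

- **Alignment:** with the hand lifted away, the top camera put the pointer about 1 mm past the line, well inside the 4 mm limit. The side view looked lined up too, though I judged that one by eye.
- **Overshoot:** the top view gave 0.7 mm past while the tip was still pressing and 1.1 mm after lifting. I did not roll back.
- **Other things on the bench:** the jar and screwdriver are at the same pixels as at the start, and the marker is within half a pixel. I did not measure the carton or offcut, and the arm did not go down near either. The carton looked unmoved, and the gripper partly hid the offcut in the last side view.
- **Disagreement:** in the first pictures the side view put the gap at about 33 mm, against 35 to 36 mm from the top view. I used the top view.

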